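# Hang the cutlery drainer on the worktop rail

### The arm

A 6-joint arm with a two-finger parallel gripper is mounted at the origin on a cart in front of the work surface, level with it; the furniture and walls round the work are solid. World frame = base frame: x ahead of the robot, y to its left, z up, the work surface at z = 0. Lengths are in m, angles in rad, forces in N, time in s.
With the tool pointing down it reaches from about 0.25 to 0.725 m from the base axis. Payload 4 kg.
Tool frame: the origin (TCP) lies at the very end of the fingers, on their centre line; the grasp point (between the pads) lies 19 mm behind it; z points along the fingers, y is the line along which they close (so a half turn about z gives the same grasp; the last joint's range is limited). The gripper opens to 85 mm and grips with 20 to 120 N. Pads are 22 mm wide; open, the fingers measure 114 mm over their backs; the gripper's body (76 mm by 85 mm) begins 54 mm behind the grasp point. The pads swing forward as they close: fully open they stand 13 mm farther back than shut.
Start: joints at [0, 0.241, 0.005, 1.335, 0, 1.571], TCP at [0.5, -0, 0.231] pointing down, gripper open.
Joint ranges: [-2.72, 2.72], [-1.05, 1.87], [-1.09, 1.28], [-1.99, 2.15], [-1.42, 1.44], [-3.14, 3.14]. Speed limits (rad/s): [2.79, 2.79, 3.14, 3.14, 3.14, 3.14].

### API

Orientations are given as a unit quaternion [x, y, z, w].
In Python, from workcell import * gives the robot as it stands. The module is installed in compiled form; this text tells all that it offers.
- The arm moves only by the tool send_rows, never from a script. Its argument "steps" is text: rows parted by semicolons, each of 7 numbers parted by spaces: the opening, from -1 (shut) to 1 (fully open), then the shift along the world's x, y, z in m, then the turn, a rotation vector about the world's x, y, z in rad. A call has exactly 5 rows; each row shifts and turns the commanded pose from where the row before left it; what a row does not reach is not made up. A row lasts 1/12 s, in which the tool goes at most 41.7 mm and 7.16 degrees, less where a joint would pass 70% of its speed; a pose out of reach is approached as far as the arm can. A call is refused whole if a number of a shift passes 0.0417 or a number of a turn 0.125, either way. A call with a gripper value outside its range is refused whole. The fingers move at their own pace and stop on an object; the grip force is fixed at half the most. Time passes only in rows, so rows that do not move let the fingers close, or fill a call up. It gives the time, the measured TCP pose, the force, the opening and the grip force at its end, in the units of the state.
- get_obs(): the state, without advancing time (a new reading comes with each control period).
- camera(name): name is "scene" or "side" or "wrist"; returns a dict with "frame" (420x560x3 uint8, red, green, blue), "range_z" (420x560 float32, m along the optical axis (not along the pixel's ray), 0 where there is no reading), "camera_matrix" (3x3 intrinsics, pixels), "extrinsics" (4x4, takes a point from world to camera coordinates); the wrist camera has in their place "T_tool_cam" (4x4, takes a point from camera to tool coordinates, whose origin is the TCP and whose axes are the flange's). Camera axes: x right, y down, z forward; pixel columns grow to the right and rows downward; lengths in m; the calibration is good to about 2 mm. A picture is of the moment at which its call begins: read the wrist's pose just before it.
- job_done(): hands the job in; it is judged then, once.
The state is a dict: "clock": time; "joint_pos": joint angles; "joint_vel": joint speeds; "tau": joint torques, N m; "eef_pos": TCP position; "tool_rot": TCP orientation; "ft_force": force on the tool from outside, world axes, zero at the start; "ft_torque": the same for the moment, N m; "grip_width": finger opening in m; "grasp_force": force on a finger pad.
Only numpy, scipy, OpenCV 4.12 (cv2) and the standard library are available. Lean on these libraries where they do the work, as an engineer would, in place of code of your own. Each camera call takes 0.05 s, during which the arm holds its last target. There are 200 camera calls.

### The job

The slotted steel cutlery drainer has been left lying on its face beside the worktop rail. Stand it up on its base on the worktop and let go of it, then take it afresh and hang it on the rail's top bar, on the side facing you: both hooks over the bar and fully down, its back leaning on the lower bar, its mouth up. Leave the other things on the worktop where they are.

Things in the scene. Friction and masses are not known exactly. Their poses are not given: they have to be found in the camera images.
- drainer: Open-topped slotted sheet-steel bin, 58 mm deep (x) by 62 mm wide (y) by 92 mm high (z), walls 3 mm, about 0.2 kg. Origin: centre of its underside; z points out of the mouth, +x out of the back, which carries two strap hooks. Starts lying on its front (-x): back and hooks up, mouth to the left (about world +y). Grip it over its side walls, 62 mm apart.
- hook_tip (a point): Midway between the two hook lips, drainer frame (44.5, 0, 79) mm. Hooks: straps 13 mm wide at y = -19 and +19 mm, from the top of the back wall (strap underside z = 92, top 95 mm) 14 mm clear behind its outer face (x = 29 to 43 mm), then down as a lip (x = 43 to 46 mm, straight to z = 79 mm), the tip flared out to x = 50, z = 72 mm.
- tin: Bystander: food tin, 75 mm diameter, 58 mm high; origin at the centre of its underside.
- mug: Bystander: mug with a dark band, 91 mm high; origin on its underside.
- spice_jar: Bystander: spice jar, 41 mm diameter, 105 mm high; origin at the centre of its underside.
- tea_box: Bystander: small carton, 43 by 64 by 86 mm high; origin at the centre of its underside.
- teaspoon: Bystander: teaspoon lying flat, 130 mm long; origin under its middle.
- rail: Steel rail stand that does not move: two round posts 12 mm thick at y = -130 and +130 mm with ball ends (140 mm high), flat feet (100 by 24 by 11 mm), and between them two level bars along y, 8 mm thick, at x = 0: the top bar at z = 126 mm and a lower one at z = 46 mm. Origin: on the worktop under the bars' middle; -x faces the robot.
- bar_mid (a point): Middle of the top bar's axis (bar 8 mm thick, top 130 mm above the worktop); it is free for 90 mm to either side along the rail's y. At y = -108 mm a small measuring scoop hangs on an S-hook behind the bars. Hung up, the drainer's base is about 38 mm above the worktop.

How it is judged:
By the outcome, as a careful person would: the job done as asked, in the order asked, and still so for the second after the job is handed in, with the robot touching nothing.
It also fails if it takes over 61 s, if anything falls off the work surface, if the arm or the gripper's body presses on something with over 40 N, if the wrist force passes 120 N, or if a joint passes its speed limit or range.

## Working session

There is one attempt and no reset: what is moved stays moved. The work goes in short steps, Python scripts to look and compute and a tool call to move; the robot and the scene stay as the last step left them, time stands still between calls to the robot, and variables do not carry over. Pictures are saved under pics/ and viewed, at most 12 in all, crops included, and the job is handed in when it is done.

Besides the shell and the picture viewer there is one more tool, called by a JSON object that holds its "name" and its "arguments", one argument or row to a line. send_rows: Moves the arm, as the interface text tells. Its arguments: {"type":"object","properties":{"steps":{"type":"string"}},"required":["steps"]}

```bash
mkdir -p pics; cat > h.py <<'E'
from workcell import *
import numpy as np, cv2
def snap(name,fn=None):
    c=camera(name)
    if fn: cv2.imwrite('pics/'+fn,c['frame'][:,:,::-1])
    return c
def cloud(c,T=None):
    "world points HxWx3; T camera->world"
    K=c['camera_matrix'];z=c['range_z'];h,w=z.shape
    u,v=np.meshgrid(np.arange(w),np.arange(h))
    P=np.stack([(u-K[0,2])/K[0,0]*z,(v-K[1,2])/K[1,1]*z,z],-1)
    if T is None:T=np.linalg.inv(c['extrinsics'])
    P=P@T[:3,:3].T+T[:3,3]
    P[z<=0]=np.nan
    return P
E
python3 - <<'E'
from h import *
a=snap('scene');b=snap('side');
cv2.imwrite('pics/a.png',a['frame'][:,:,::-1]);cv2.imwrite('pics/b.png',b['frame'][:,:,::-1])
np.savez('s0.npz',fa=a['frame'],fb=b['frame'],pa=cloud(a),pb=cloud(b))
print(get_obs())
for c in(a,b):print(np.linalg.inv(c['extrinsics']).round(3))
E
```

```text
{'clock': 0.1, 'joint_pos': array([3.67189941e-05, 2.41342121e-01, 3.87445267e-03, 1.33521918e+00,
       3.82951367e-05, 1.57076641e+00]), 'joint_vel': array([-0.00212274, -0.00111325,  0.00293271, -0.00159255,  0.00242925,
        0.0004679 ]), 'tau': array([-3.57412864e-04, -3.73140085e+01,  2.53010201e+01,  1.07858295e-02,
        2.43542411e-05, -2.54672034e-05]), 'eef_pos': array([4.99434031e-01, 2.99612893e-05, 2.30505670e-01]), 'tool_rot': array([ 7.07082920e-01,  7.07130010e-01, -6.54863261e-04, -6.81937450e-04]), 'ft_force': array([-0.02069198,  0.30913402, -0.81748457]), 'ft_torque': array([ 0.00756869, -0.02139954, -0.03031728]), 'grasp_force': 0.0, 'grip_width': 0.0851022460823739}
[[ 0.787 -0.302  0.538 -0.184]
 [-0.617 -0.372  0.693 -0.762]
 [-0.009 -0.878 -0.479  0.69 ]
 [ 0.     0.     0.     1.   ]]
[[-0.976 -0.111  0.189  0.269]
 [-0.219  0.435 -0.874  1.23 ]
 [ 0.015 -0.894 -0.449  0.66 ]
 [ 0.     0.     0.     1.   ]]
```

View pics/a.png

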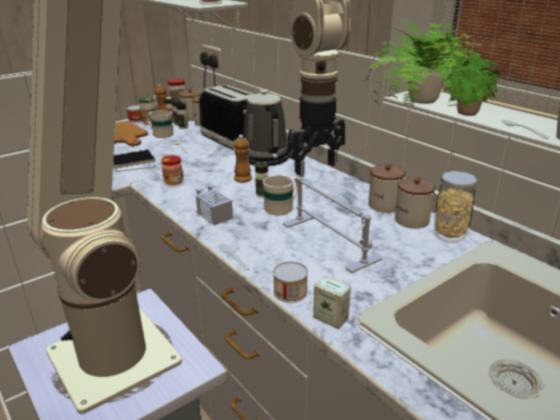

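View pics/b.png

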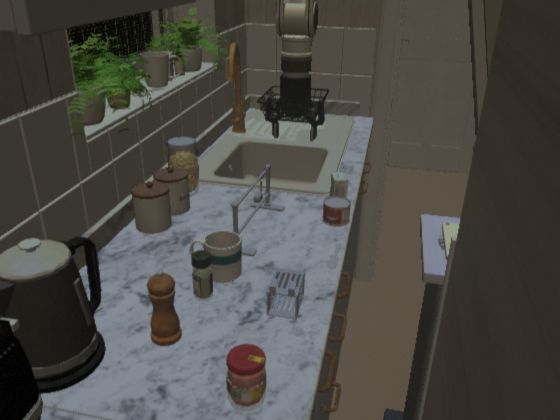

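Scene view: the drainer is at (213,205), the rail runs from (300,185) to (367,240), the mug is at (278,195), the jar at (262,180), the tin at (290,282) and the tea box at (331,300). In the side view the drainer is at (286,293). Next: metric positions and a top-down height map.

```bash
python3 - <<'E'
from h import *
d=np.load('s0.npz')
S=1000 # 1mm/px ; map x 0.25..0.8 (up), y .55..-.25
H=np.zeros((560,800),np.float32)
for p in('pa','pb'):
    P=d[p].reshape(-1,3);P=P[np.isfinite(P).all(1)]
    P=P[(P[:,2]>-.02)&(P[:,2]<.2)]
    r=((.80-P[:,0])*S).astype(int);c=((.55-P[:,1])*S).astype(int)
    m=(r>=0)&(r<560)&(c>=0)&(c<800)
    np.maximum.at(H,(r[m],c[m]),P[m,2]+.03)
img=cv2.applyColorMap(np.clip(H/.2*255,0,255).astype(np.uint8),cv2.COLORMAP_JET)
img=cv2.dilate(img,np.ones((2,2)))
for k in range(0,800,100):
    cv2.line(img,(k,0),(k,5),(255,255,255));cv2.putText(img,'y%.2f'%(.55-k/1000),(k,18),0,.4,(255,255,255))
for k in range(0,560,100):cv2.putText(img,'x%.2f'%(.8-k/1000),(0,k+4),0,.4,(255,255,255))
cv2.imwrite('pics/top.png',img)
for n,p,(u0,u1,v0,v1) in(('drA','pa',(192,237,182,225)),('drB','pb',(262,308,268,322)),('railA','pa',(283,385,175,272)),('railB','pb',(222,290,160,260))):
    P=d[p][v0:v1,u0:u1].reshape(-1,3);P=P[P[:,2]>.012];
    print(n,len(P),np.nanpercentile(P,[1,10,50,90,99],axis=0).round(3).tolist())
# drainer top face points
for p in('pa','pb'):
    P=d[p].reshape(-1,3)
    m=(P[:,2]>.04)&(P[:,2]<.09)&(P[:,0]>.3)&(P[:,0]<.5)&(P[:,1]>.1)&(P[:,1]<.42)
    Q=P[m]; 
    if len(Q)>5: print(p,len(Q),cv2.minAreaRect((Q[:,:2]*1000).astype(np.float32)),np.histogram(Q[:,2],10))
    # top bar
    m=(P[:,2]>.115)&(P[:,2]<.135)&(P[:,0]>.4)&(P[:,0]<.75)&(P[:,1]>-.25)&(P[:,1]<.25)
    Q=P[m]; print('bar',len(Q),Q[::max(1,len(Q)//25)].round(3).tolist())
E
```

```text
drA 869 [[0.406, 0.309, 0.013], [0.408, 0.312, 0.019], [0.428, 0.337, 0.05], [0.463, 0.397, 0.061], [0.47, 0.407, 0.078]]
drB 1001 [[0.41, 0.312, 0.014], [0.411, 0.316, 0.025], [0.438, 0.372, 0.058], [0.468, 0.406, 0.074], [0.471, 0.409, 0.079]]
railA 2477 [[0.386, -0.089, 0.012], [0.541, -0.081, 0.016], [0.598, 0.085, 0.057], [0.817, 0.24, 0.128], [0.928, 0.29, 0.138]]
railB 1549 [[0.558, -0.239, 0.012], [0.57, -0.214, 0.014], [0.596, 0.135, 0.067], [0.62, 0.302, 0.128], [0.762, 0.317, 0.136]]
pa 561 ((438.1131896972656, 360.0145568847656), (66.03604125976562, 103.42744445800781), 0.9063639640808105) (array([ 49,  57,  44,  58, 258,  47,  10,   5,  20,  13]), array([0.04007451, 0.04426168, 0.04844885, 0.05263602, 0.05682319,
       0.06101036, 0.06519753, 0.0693847 , 0.07357187, 0.07775903,
       0.0819462 ]))
bar 319 [[0.597, 0.186, 0.133], [0.595, 0.176, 0.131], [0.603, 0.161, 0.131], [0.599, 0.176, 0.121], [0.604, 0.179, 0.116], [0.599, 0.144, 0.127], [0.596, 0.125, 0.129], [0.594, 0.111, 0.129], [0.593, 0.098, 0.129], [0.593, 0.087, 0.127], [0.59, 0.073, 0.128], [0.593, 0.05, 0
[... 609 characters left out ...]
959, 0.0647482 , 0.06883682, 0.07292544, 0.07701406,
       0.08110268]))
bar 215 [[0.596, -0.078, 0.133], [0.584, -0.076, 0.132], [0.593, -0.056, 0.132], [0.59, -0.053, 0.131], [0.588, -0.056, 0.127], [0.59, -0.075, 0.116], [0.586, -0.072, 0.115], [0.589, -0.027, 0.127], [0.591, -0.014, 0.126], [0.59, 0.0, 0.126], [0.591, 0.018, 0.127], [0.592, 0.033, 0.128], [0.595, 0.044, 0.126], [0.593, 0.059, 0.127], [0.593, 0.078, 0.13], [0.595, 0.09, 0.129], [0.597, 0.104, 0.13], [0.599, 0.115, 0.129], [0.599, 0.13, 0.13], [0.603, 0.143, 0.13], [0.604, 0.158, 0.131], [0.602, 0.164, 0.129], [0.608, 0.186, 0.133], [0.606, 0.185, 0.13], [0.603, 0.186, 0.128], [0.608, 0.185, 0.122], [0.602, 0.182, 0.118]]
```

View pics/top.png

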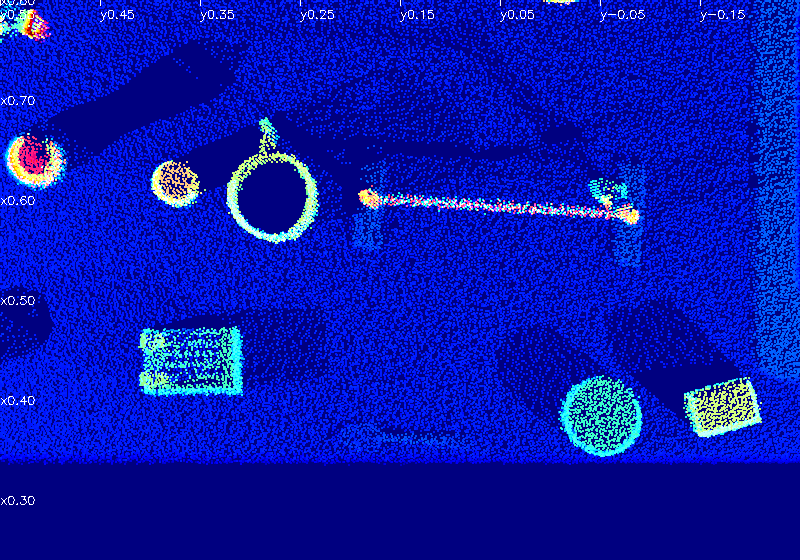

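The top-down map shows the drainer with its base at y≈0.31, its mouth at y≈0.40 and x from 0.408 to 0.470. The posts are at (0.602,0.182) and (0.585,-0.078), so the rail yaw is about -0.065. I'll move to a pre-grasp, leaning 15° toward the mouth.

{"name": "send_rows", "arguments": {
  "steps": "1 -0.006 0.0373 -0.009 -0.0262 0 0;1 -0.006 0.0373 -0.009 -0.0262 0 0;1 -0.006 0.0373 -0.009 -0.0262 0 0;1 -0.006 0.0373 -0.009 -0.0262 0 0;1 -0.006 0.0373 -0.009 -0.0262 0 0"
}}

```text
clock: 0.52
eef_pos: [0.4693, 0.1877, 0.1857]
tool_rot: [0.706, 0.705, -0.047, 0.047]
ft_force: [0.2, -0.1, -0.5]
grip_width: 0.0852
grasp_force: 0.0
```

{"name": "send_rows", "arguments": {
  "steps": "1 -0.006 0.0373 -0.009 -0.0262 0 0;1 -0.006 0.0373 -0.009 -0.0262 0 0;1 -0.006 0.0373 -0.009 -0.0262 0 0;1 -0.006 0.0373 -0.009 -0.0262 0 0;1 -0.006 0.0373 -0.009 -0.0262 0 0"
}}

```text
clock: 0.93
eef_pos: [0.4391, 0.3746, 0.1404]
tool_rot: [0.701, 0.701, -0.093, 0.093]
ft_force: [0.6, 0.2, 0.9]
grip_width: 0.0848
grasp_force: 0.0
```

```bash
cat >> h.py <<'E'
from scipy.spatial.transform import Rotation as R
def Ttool():
    o=get_obs();T=np.eye(4);T[:3,:3]=R.from_quat(o['tool_rot']).as_matrix();T[:3,3]=o['eef_pos'];return T,o
def show():
    T,o=Ttool();print('t%.2f'%o['clock'],'pos',o['eef_pos'].round(4),'\nR',T[:3,:3].round(3).tolist(),'\nq',o['joint_pos'].round(2),'F',o['ft_force'].round(1),'w',o['grip_width'].round(4),'g',round(float(o['grasp_force']),1));return T,o
E
python3 - <<'E'
from h import *
T,o=show();c=snap('wrist','w1.png');print(c['T_tool_cam'].round(3).tolist())
P=cloud(c,T@c['T_tool_cam']).reshape(-1,3)
m=(P[:,2]>.053)&(P[:,2]<.064)&(abs(P[:,1]-.35)<.08)&(abs(P[:,0]-.44)<.06)
Q=P[m];print(len(Q),cv2.minAreaRect((Q[:,:2]*1000).astype(np.float32)),np.median(Q[:,2]))
E
```

```text
Traceback (most recent call last):
  File "h.py", line 20, in show
    T,o=Ttool();print('t%.2f'%o['clock'],'pos',o['eef_pos'].round(4),'\nR',T[:3,:3].round(3).tolist(),'\nq',o['joint_pos'].round(2),'F',o['ft_force'].round(1),'w',o['grip_width'].round(4),'g',round(float(o['grasp_force']),1));return T,o
                                                                                                                                                                   ^^^^^^^^^^^^^^^^^^^^^
AttributeError: 'float' object has no attribute 'round'
```

```bash
sed -i "s/o\['grip_width'\].round(4)/round(float(o['grip_width']),4)/" h.py
python3 - <<'E'
from h import *
T,o=show();c=snap('wrist','w1.png');print(c['T_tool_cam'].round(3).tolist())
P=cloud(c,T@c['T_tool_cam']).reshape(-1,3)
m=(P[:,2]>.053)&(P[:,2]<.064)&(abs(P[:,1]-.35)<.08)&(abs(P[:,0]-.44)<.06)
Q=P[m];print(len(Q),cv2.minAreaRect((Q[:,:2]*1000).astype(np.float32)),np.median(Q[:,2]))
E
```

```text
t0.93 pos [0.4391 0.3746 0.1404] 
R [[-0.0, 1.0, -0.0], [0.965, 0.0, -0.261], [-0.261, -0.0, -0.965]] 
q [ 0.8   0.6   0.27  1.44 -0.18  2.39] F [0.6 0.2 0.9] w 0.0848 g 0.0
[[0.0, -0.958, -0.286, 0.074], [1.0, -0.0, 0.002, -0.0], [-0.002, -0.286, 0.958, -0.143], [0.0, 0.0, 0.0, 1.0]]
4709 ((439.8435363769531, 360.0501403808594), (62.386260986328125, 96.18748474121094), 1.0504090785980225) 0.05773969361049483
```

View pics/w1.png

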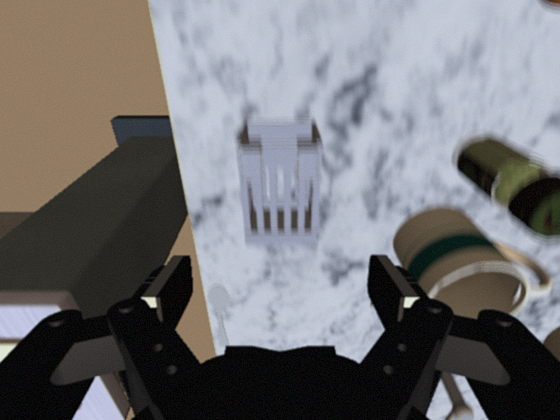

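The wrist view shows the drainer centred between the fingers at (280,180), with its hooks at the top and the mug off to the right. I'll descend and grip.

{"name": "send_rows", "arguments": {
  "steps": "1 0 -0.0073 -0.029 0 0 0;1 0 -0.0073 -0.029 0 0 0;1 0 -0.0072 -0.029 0 0 0;1 0 -0.0072 -0.029 0 0 0;1 0 0 0 0 0 0"
}}

```text
clock: 1.4
eef_pos: [0.436, 0.3392, 0.0192]
tool_rot: [0.7, 0.701, -0.099, 0.092]
ft_force: [-0.8, -1.6, -0.9]
grip_width: 0.0853
grasp_force: 0.0
```

{"name": "send_rows", "arguments": {
  "steps": "-1 0 0 0 0 0 0;-1 0 0 0 0 0 0;-1 0 0 0 0 0 0;-1 0 0 0 0 0 0;-1 0 0 0 0 0 0"
}}

```text
clock: 1.82
eef_pos: [0.4412, 0.3455, 0.0272]
tool_rot: [0.701, 0.701, -0.09, 0.092]
ft_force: [0.8, 2.0, 3.5]
grip_width: 0.061
grasp_force: 68.2
```

{"name": "send_rows", "arguments": {
  "steps": "-1 0 0 0 0 0 0;-1 0 0 0 0 0 0;-1 0 0 0 0 0 0;-1 0 0 0 0 0 0;-1 0 0 0 0 0 0"
}}

```text
clock: 2.23
eef_pos: [0.4412, 0.3456, 0.0272]
tool_rot: [0.701, 0.701, -0.09, 0.092]
ft_force: [0.1, 1.8, 6.1]
grip_width: 0.0608
grasp_force: 68.6
```

Gripped at 60.8 mm. I'll lift with a slight yaw, then roll it upright about the horizontal closing axis.

{"name": "send_rows", "arguments": {
  "steps": "-1 0 0 0.015 0 0 0;-1 0 0 0.02 0 0 0;-1 0 0 0.025 0 0 -0.087;-1 0 0 0.025 0 0 -0.087;-1 0 0 0.015 0 0 -0.087"
}}

```text
clock: 2.65
eef_pos: [0.4402, 0.3445, 0.1277]
tool_rot: [0.788, 0.602, -0.103, 0.079]
ft_force: [0.0, 1.4, -2.8]
grip_width: 0.061
grasp_force: 67.6
```

{"name": "send_rows", "arguments": {
  "steps": "-1 0 0.003 0 0.1167 -0.031 0;-1 0 0.003 0 0.1167 -0.031 0;-1 0 0.003 0 0.1167 -0.031 0;-1 0 0.003 0 0.1167 -0.031 0;-1 0 0.003 0 0.1167 -0.031 0"
}}

```text
clock: 3.07
eef_pos: [0.4397, 0.3588, 0.126]
tool_rot: [0.781, 0.6, 0.137, -0.105]
ft_force: [0.6, 1.0, -2.6]
grip_width: 0.0607
grasp_force: 67.5
```

```bash
python3 -c "
from h import *;show()"
```

```text
t3.07 pos [0.4397 0.3588 0.126 ] 
R [[0.242, 0.966, 0.088], [0.909, -0.258, 0.329], [0.34, 0.001, -0.94]] 
q [ 0.56  0.27 -0.31  0.73  0.23  2.42] F [ 0.6  1.  -2.6] w 0.0607 g 67.5
```

{"name": "send_rows", "arguments": {
  "steps": "-1 0 0.003 0 0.1167 -0.031 0;-1 0 0.003 0 0.1167 -0.031 0;-1 0 0.003 0 0.1167 -0.031 0;-1 0 0.003 0 0.1167 -0.031 0;-1 0 0.003 0 0.1167 -0.031 0"
}}

```text
clock: 3.48
eef_pos: [0.4394, 0.3725, 0.125]
tool_rot: [0.71, 0.544, 0.354, -0.273]
ft_force: [0.9, 1.2, -4.3]
grip_width: 0.0609
grasp_force: 67.6
```

{"name": "send_rows", "arguments": {
  "steps": "-1 0 0.003 -0.01 0.1167 -0.031 0;-1 0 0.003 -0.01 0.1167 -0.031 0;-1 0 0.003 -0.01 0.1167 -0.031 0;-1 0 0 -0.01 0 0 0;-1 0 0 -0.01 0 0 0"
}}

```text
clock: 3.9
eef_pos: [0.4449, 0.3802, 0.0816]
tool_rot: [0.672, 0.51, 0.425, -0.328]
ft_force: [0.5, 0.3, -2.2]
grip_width: 0.0611
grasp_force: 67.6
```

```bash
python3 - <<'E'
from h import *;show()
c=snap('side');P=cloud(c)
f=c['frame'];cv2.imwrite('pics/b2.png',cv2.resize(f[150:400,170:430,::-1],None,fx=2,fy=2))
E
```

```text
t3.90 pos [0.4449 0.3802 0.0816] 
R [[0.119, 0.964, 0.237], [0.407, -0.265, 0.874], [0.906, -0.007, -0.424]] 
q [ 0.3   0.54 -0.9  -0.72  0.87  2.56] F [ 0.5  0.3 -2.2] w 0.0611 g 67.6
```

View pics/b2.png

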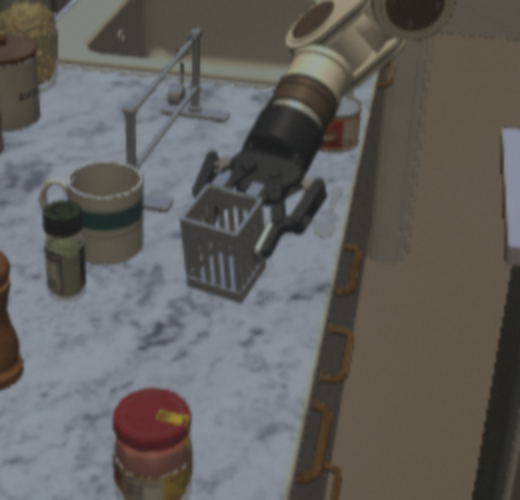

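The drainer is held nearly upright at (225,240) in the crop, still tilted about 10°, with joint 3 nearing its limit. I'll shift outward while finishing the rotation and lowering.

{"name": "send_rows", "arguments": {
  "steps": "-1 0.003 0.008 0 0 0 0;-1 0.003 0.008 0 0.035 -0.01 0;-1 0.003 0.008 -0.005 0.046 -0.0125 0;-1 0.003 0.006 -0.005 0.046 -0.0125 0;-1 0.003 0 -0.005 0.046 -0.0125 0"
}}

```text
clock: 4.37
eef_pos: [0.4616, 0.4132, 0.0714]
tool_rot: [0.627, 0.48, 0.487, -0.373]
ft_force: [0.7, 0.1, -2.7]
grip_width: 0.0611
grasp_force: 67.7
```

```bash
python3 -c "
from h import *;show()"
```

```text
t4.37 pos [0.4616 0.4132 0.0714] 
R [[0.064, 0.965, 0.252], [0.239, -0.261, 0.935], [0.969, 0.0, -0.247]] 
q [ 0.32  0.82 -0.89 -1.28  0.94  2.79] F [ 0.7  0.1 -2.7] w 0.0611 g 67.7
```

{"name": "send_rows", "arguments": {
  "steps": "-1 0 0 -0.008 0 0 0;-1 0 0 -0.008 0 0 0;-1 0 0 -0.008 0 0 0;-1 0 0 -0.005 0 0 0;-1 0 0 -0.003 -0.008 0.002 0"
}}

```text
clock: 4.78
eef_pos: [0.4609, 0.4115, 0.0369]
tool_rot: [0.631, 0.481, 0.482, -0.37]
ft_force: [0.6, -0.1, -3.4]
grip_width: 0.0609
grasp_force: 67.7
```

{"name": "send_rows", "arguments": {
  "steps": "-1 0 0 -0.001 0 0 0;-1 0 0 -0.001 0 0 0;-1 0 0 0 0 0 0;-1 0 0 0 0 0 0;-1 0 0 0 0 0 0"
}}

```text
clock: 5.2
eef_pos: [0.4609, 0.4114, 0.0358]
tool_rot: [0.631, 0.481, 0.483, -0.37]
ft_force: [0.3, -0.5, -3.3]
grip_width: 0.0607
grasp_force: 67.7
```

```bash
python3 - <<'E'
from h import *;show()
c=snap('side');P=cloud(c)
f=c['frame'];cv2.imwrite('pics/b3.png',cv2.resize(f[200:350,200:350,::-1],None,fx=4,fy=4,interpolation=2))
Q=P.reshape(-1,3);m=(abs(Q[:,0]-.45)<.05)&(Q[:,1]>.39)&(Q[:,1]<.46)&(Q[:,2]>.004)&(Q[:,2]<.12)
Q=Q[m];print(np.percentile(Q,[0,1,5,50,95,99],axis=0).round(4).tolist())
E
```

```text
t5.20 pos [0.4609 0.4114 0.0358] 
R [[0.07, 0.965, 0.253], [0.25, -0.262, 0.932], [0.966, -0.002, -0.26]] 
q [ 0.32  0.91 -0.88 -1.34  0.93  2.77] F [ 0.3 -0.5 -3.3] w 0.0607 g 67.7
[[0.4115, 0.3901, 0.004], [0.4144, 0.3906, 0.0046], [0.4227, 0.3944, 0.0064], [0.455, 0.4324, 0.0514], [0.4957, 0.4452, 0.0937], [0.4987, 0.4468, 0.0956]]
```

View pics/b3.png

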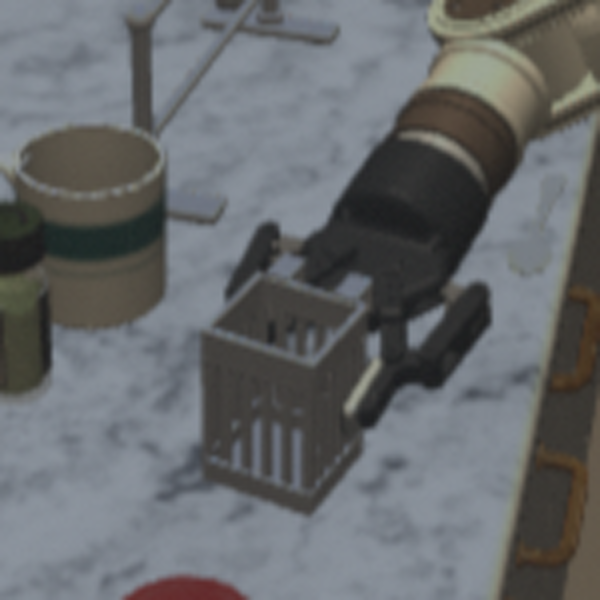

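The drainer is upright at (285,390) in the crop, with its rim about 2 mm above the standing height. I'll lower until it touches.

{"name": "send_rows", "arguments": {
  "steps": "-1 0 0 -0.001 0 0 0;-1 0 0 -0.0005 0 0 0;-1 0 0 -0.0005 0 0 0;-1 0 0 0 0 0 0;-1 0 0 0 0 0 0"
}}

```text
clock: 5.67
eef_pos: [0.4608, 0.4114, 0.0337]
tool_rot: [0.631, 0.481, 0.483, -0.37]
ft_force: [-0.3, -1.0, -0.5]
grip_width: 0.0611
grasp_force: 68.1
```

{"name": "send_rows", "arguments": {
  "steps": "-1 0 0 -0.0005 0 0 0;-1 0 0 -0.0005 0 0 0;-1 0 0 0 0 0 0;-1 0 0 0 0 0 0;-1 0 0 0 0 0 0"
}}

```text
clock: 6.08
eef_pos: [0.4608, 0.4115, 0.0336]
tool_rot: [0.63, 0.482, 0.483, -0.371]
ft_force: [-1.1, -4.4, 5.1]
grip_width: 0.0612
grasp_force: 68.5
```

In contact, +5 N up. I'll release, back off up and away, then swing the tool back to vertical above the drainer.

{"name": "send_rows", "arguments": {
  "steps": "1 0 0 0 0 0 0;1 0 0 0 0 0 0;1 0 0 0 0 0 0;1 0 0 0 0 0 0;1 0 0 0 0 0 0"
}}

```text
clock: 6.5
eef_pos: [0.4607, 0.4114, 0.0322]
tool_rot: [0.631, 0.481, 0.482, -0.37]
ft_force: [-0.6, 0.1, -0.6]
grip_width: 0.0852
grasp_force: 0.0
```

{"name": "send_rows", "arguments": {
  "steps": "1 -0.003 -0.012 0.015 0 0 0;1 -0.004 -0.015 0.025 0 0 0;1 -0.004 -0.015 0.03 0 0 0;1 -0.004 -0.015 0.03 -0.05 0.013 0;1 -0.002 -0.008 0.03 -0.1 0.027 0"
}}

```text
clock: 6.92
eef_pos: [0.4498, 0.3563, 0.1317]
tool_rot: [0.651, 0.493, 0.458, -0.351]
ft_force: [0.9, -0.1, -1.1]
grip_width: 0.0855
grasp_force: 0.0
```

{"name": "send_rows", "arguments": {
  "steps": "1 0 0 0.03 -0.115 0.031 0;1 0 0 0.02 -0.115 0.031 0;1 0 0 0 -0.115 0.031 0;1 0 0 0 -0.115 0.031 0;1 0 0 0 -0.115 0.031 0"
}}

```text
clock: 7.33
eef_pos: [0.4574, 0.3594, 0.1507]
tool_rot: [0.731, 0.551, 0.321, -0.243]
ft_force: [0.3, 0.6, -0.8]
grip_width: 0.0851
grasp_force: 0.0
```

{"name": "send_rows", "arguments": {
  "steps": "1 0 0.01 0 -0.115 0.031 0;1 0 0.01 0 -0.115 0.031 0;1 0 0.01 0 -0.115 0.031 0;1 0 0 0 -0.115 0.031 0;1 0 0 0 0 0 0"
}}

```text
clock: 7.75
eef_pos: [0.4601, 0.3955, 0.1544]
tool_rot: [0.782, 0.596, 0.145, -0.105]
ft_force: [1.2, 1.7, 0.3]
grip_width: 0.0853
grasp_force: 0.0
```

```bash
cat > m.py <<'E'
from h import *
T,o=show();c=snap('wrist','w2.png')
P=cloud(c,T@c['T_tool_cam']).reshape(-1,3)
m=(P[:,2]>.082)&(P[:,2]<.105)&(abs(P[:,1]-.41)<.08)&(abs(P[:,0]-.46)<.07)
Q=P[m];print(len(Q),cv2.minAreaRect((Q[:,:2]*1000).astype(np.float32)),np.percentile(Q[:,2],[5,50,95]))
c=snap('side');P=cloud(c).reshape(-1,3)
m=(P[:,2]>.082)&(P[:,2]<.105)&(abs(P[:,1]-.41)<.08)&(abs(P[:,0]-.46)<.07)
Q=P[m];print(len(Q),cv2.minAreaRect((Q[:,:2]*1000).astype(np.float32)),np.percentile(Q[:,2],[5,50,95]))
E
python3 m.py
```

```text
t7.75 pos [0.4601 0.3955 0.1544] 
R [[0.246, 0.964, 0.102], [0.903, -0.267, 0.337], [0.353, 0.009, -0.936]] 
q [ 0.6   0.29 -0.2   0.79  0.22  2.47] F [1.2 1.7 0.3] w 0.0853 g 0.0
2707 ((458.24542236328125, 402.234619140625), (75.18603515625, 63.056793212890625), 74.89797973632812) [0.08353562 0.09235503 0.09581141]
511 ((459.0898742675781, 403.26959228515625), (78.78287506103516, 63.378570556640625), 74.27339935302734) [0.08293442 0.0900955  0.09570793]
```

View pics/w2.png

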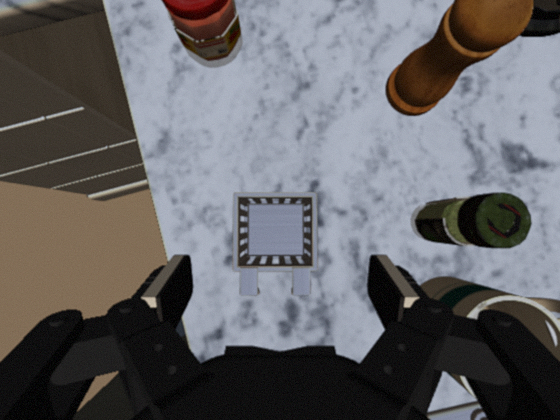

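The drainer stands free and upright, centred at about (0.4605,0.4104), yaw 75°, with its hooks toward the hand at (248,280) and (301,280). I'll finish the untilt and centre over it.

{"name": "send_rows", "arguments": {
  "steps": "1 0 0.005 0.005 -0.115 0.031 0;1 0 0.005 0 -0.115 0.031 0;1 0 0.005 0 -0.115 0.031 0;1 0 0 0 0 0 0;1 0 0 0 0 0 0"
}}

```text
clock: 8.27
eef_pos: [0.4581, 0.4055, 0.1519]
tool_rot: [0.797, 0.605, 0.001, 0.003]
ft_force: [-0.4, -0.5, -0.5]
grip_width: 0.0855
grasp_force: 0.0
```

```bash
python3 -c "
from h import *;show()"
```

```text
t8.27 pos [0.4581 0.4055 0.1519] 
R [[0.269, 0.963, 0.006], [0.963, -0.269, -0.003], [-0.002, 0.006, -1.0]] 
q [ 0.73  0.5   0.18  1.25 -0.01  2.57] F [-0.4 -0.5 -0.5] w 0.0855 g 0.0
```

{"name": "send_rows", "arguments": {
  "steps": "1 0.0025 0.005 -0.01 0 0 0.008;1 0 0 -0.03 0 0 0;1 0 0 -0.03 0 0 0;1 0 0 -0.02 0 0 0;1 0 0 -0.008 0 0 0"
}}

```text
clock: 8.68
eef_pos: [0.4586, 0.4067, 0.0538]
tool_rot: [0.795, 0.607, 0.0, 0.003]
ft_force: [-1.0, -0.7, -1.1]
grip_width: 0.0851
grasp_force: 0.0
```

{"name": "send_rows", "arguments": {
  "steps": "-1 0 0 0 0 0 0;-1 0 0 0 0 0 0;-1 0 0 0 0 0 0;-1 0 0 0 0 0 0;-1 0 0 0 0 0 0"
}}

```text
clock: 9.1
eef_pos: [0.4617, 0.4113, 0.0591]
tool_rot: [0.794, 0.608, 0.004, 0.003]
ft_force: [-1.0, -0.9, -0.2]
grip_width: 0.0613
grasp_force: 67.0
```

{"name": "send_rows", "arguments": {
  "steps": "-1 0 0 0 0 0 0;-1 0 0 0 0 0 0;-1 0 0 0 0 0 0;-1 0 0 0 0 0 0;-1 0 0 0 0 0 0"
}}

```text
clock: 9.52
eef_pos: [0.4617, 0.4113, 0.059]
tool_rot: [0.794, 0.608, 0.004, 0.004]
ft_force: [-0.8, -2.5, 5.4]
grip_width: 0.0608
grasp_force: 67.4
```

```bash
python3 -c "
from h import *;show()"
```

```text
t9.52 pos [0.4617 0.4113 0.059 ] 
R [[0.261, 0.965, 0.011], [0.965, -0.261, -0.0], [0.003, 0.011, -1.0]] 
q [ 0.73  0.58  0.06  1.04 -0.01  2.57] F [-0.8 -2.5  5.4] w 0.0608 g 67.4
```

Regripped at 60.8 mm. I'll lift clear, then carry it with the yaw turn to in front of the rail.

{"name": "send_rows", "arguments": {
  "steps": "-1 0 0 0.01 0 0 0;-1 0 0 0.02 0 0 0;-1 0 0 0.025 0 0 0;-1 0 0 0.025 0 0 0;-1 0 0 0.015 0 0 0"
}}

```text
clock: 9.93
eef_pos: [0.4614, 0.4114, 0.1553]
tool_rot: [0.794, 0.608, 0.004, 0.003]
ft_force: [1.1, -0.1, -2.0]
grip_width: 0.0612
grasp_force: 66.6
```

{"name": "send_rows", "arguments": {
  "steps": "-1 0.0022 -0.024 0 0 0 0.118;-1 0.0022 -0.024 0 0 0 0.118;-1 0.0022 -0.024 0 0 0 0.118;-1 0.0022 -0.024 0 0 0 0.118;-1 0.0022 -0.024 0 0 0 0.118"
}}

```text
clock: 10.35
eef_pos: [0.4714, 0.2897, 0.1524]
tool_rot: [0.58, 0.814, 0.004, 0.002]
ft_force: [0.5, -0.4, -2.9]
grip_width: 0.0611
grasp_force: 66.5
```

{"name": "send_rows", "arguments": {
  "steps": "-1 0.0022 -0.024 0 0 0 0.118;-1 0.0022 -0.024 0 0 0 0.118;-1 0.0022 -0.024 0 0 0 0.118;-1 0.0022 -0.024 0 0 0 0.118;-1 0.0022 -0.024 0 0 0 0.118"
}}

```text
clock: 10.77
eef_pos: [0.4825, 0.1697, 0.1526]
tool_rot: [0.319, 0.948, 0.004, 0.001]
ft_force: [-0.0, -0.7, -3.6]
grip_width: 0.0612
grasp_force: 66.5
```

{"name": "send_rows", "arguments": {
  "steps": "-1 0.0022 -0.024 0 0 0 0.118;-1 0.0022 -0.024 0 0 0 0.118;-1 0.0022 -0.024 0 0 0 0.118;-1 0.0022 -0.024 0 0 0 0.118;-1 0.0022 -0.024 0 0 0 0.118"
}}

```text
clock: 11.18
eef_pos: [0.4935, 0.0497, 0.1526]
tool_rot: [0.029, 1.0, 0.005, -0.001]
ft_force: [0.4, -0.0, -3.0]
grip_width: 0.0612
grasp_force: 66.5
```

{"name": "send_rows", "arguments": {
  "steps": "-1 0 0 0 0 0 0;-1 0 0 0 0 0 0;-1 0 0 0 0 0 0;-1 0 0 0 0 0 0;-1 0 0 0 0 0 0"
}}

```text
clock: 11.6
eef_pos: [0.4938, 0.0517, 0.1527]
tool_rot: [0.032, 0.999, 0.005, -0.0]
ft_force: [-0.2, 0.8, -4.0]
grip_width: 0.0613
grasp_force: 66.5
```

```bash
python3 - <<'E'
from h import *
T,o=show();c=snap('wrist','w3.png');a=snap('scene');b=snap('side')
W=[cloud(c,T@c['T_tool_cam']),cloud(a),cloud(b)]
np.savez('s1.npz',w=W[0],a=W[1],b=W[2],fw=c['frame'],fa=a['frame'],fb=b['frame'])
for n,P in zip('wab',W):
    P=P.reshape(-1,3)
    m=(P[:,2]>.124)&(P[:,2]<.136)&(abs(P[:,0]-.594)<.03)&(P[:,1]>-.06)&(P[:,1]<.165)
    Q=P[m]
    if len(Q)<10: print(n,len(Q));continue
    k=np.polyfit(Q[:,1]-.052,Q[:,0],1);print(n,len(Q),'bar x at y=.052',k[1].round(4),'slope',k[0].round(4),np.std(Q[:,0]-np.polyval(k,Q[:,1]-.052)).round(4),'ztop',np.percentile(Q[:,2],[50,95]).round(4))
    # hooks
    m=(P[:,2]>.165)&(P[:,2]<.195)&(P[:,0]>o['eef_pos'][0]+.02)&(P[:,0]<.57)&(abs(P[:,1]-.052)<.045)
    Q=P[m]
    if len(Q)>9: print('  hooks',len(Q),np.percentile(Q,[1,5,50,95,99],axis=0).round(4).tolist())
E
```

```text
t11.60 pos [0.4938 0.0517 0.1527] 
R [[-0.998, 0.064, -0.001], [0.064, 0.998, 0.01], [0.001, 0.01, -1.0]] 
q [ 0.1   0.28 -0.15  1.14  0.01  0.16] F [-0.2  0.8 -4. ] w 0.0613 g 66.5
w 802 bar x at y=.052 0.5936 slope 0.0599 0.002 ztop [0.1293 0.1311]
  hooks 3711 [[0.5144, 0.0223, 0.1655], [0.5171, 0.0235, 0.1673], [0.5206, 0.0518, 0.1773], [0.5225, 0.0788, 0.1857], [0.5233, 0.0805, 0.1866]]
a 156 bar x at y=.052 0.5924 slope 0.0648 0.0022 ztop [0.1299 0.1327]
  hooks 82 [[0.5145, 0.0178, 0.166], [0.5151, 0.0199, 0.1673], [0.5206, 0.0463, 0.1773], [0.5384, 0.0813, 0.1893], [0.541, 0.0823, 0.1905]]
b 139 bar x at y=.052 0.596 slope 0.0599 0.0023 ztop [0.1291 0.1316]
  hooks 112 [[0.515, 0.0228, 0.1674], [0.5157, 0.0267, 0.1687], [0.5273, 0.0725, 0.1821], [0.5432, 0.0839, 0.1896], [0.5459, 0.0851, 0.1902]]
```

View pics/w3.png

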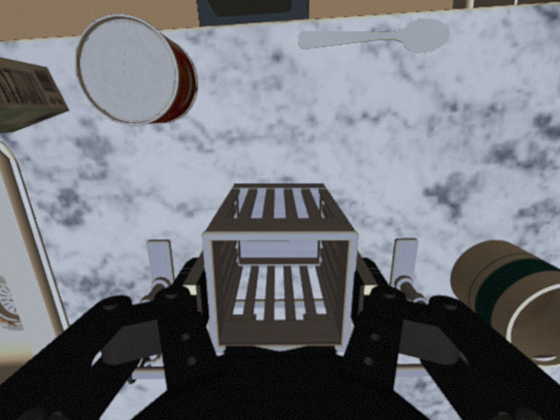

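The wrist view shows the drainer mouth up between the fingers. The rail bar lies behind it, at x≈0.594 for y=0.052 with slope 0.06. I'll bring the hooks over the bar, then lower.

{"name": "send_rows", "arguments": {
  "steps": "-1 0.015 -0.001 0 0 0 0;-1 0.018 -0.001 0 0 0 0;-1 0.018 -0.001 0 0 0 0;-1 0.0117 -0.001 0 0 0 0;-1 0 0 0 0 0 0"
}}

```text
clock: 12.17
eef_pos: [0.5592, 0.0471, 0.1526]
tool_rot: [0.032, 0.999, 0.005, 0.001]
ft_force: [0.1, -0.2, -2.3]
grip_width: 0.0611
grasp_force: 66.6
```

{"name": "send_rows", "arguments": {
  "steps": "-1 0 0 -0.008 0 0 0;-1 0 0 -0.008 0 0 0;-1 0 0 -0.004 0 0 0;-1 0 0 0 0 0 0;-1 0 0 0 0 0 0"
}}

```text
clock: 12.58
eef_pos: [0.5556, 0.0468, 0.1321]
tool_rot: [0.032, 0.999, 0.005, -0.001]
ft_force: [0.6, 0.6, -1.6]
grip_width: 0.0609
grasp_force: 66.6
```

```bash
python3 - <<'E'
from h import *
T,o=show();b=snap('side');a=snap('scene')
for n,c in(('a',a),('b',b)):
    P=cloud(c).reshape(-1,3)
    m=(P[:,2]>.12)&(P[:,2]<.18)&(P[:,0]>.575)&(P[:,0]<.63)&(abs(P[:,1]-.048)<.04)
    Q=P[m];
    for lo in np.arange(.12,.18,.006):
        q=Q[(Q[:,2]>=lo)&(Q[:,2]<lo+.006)];
        if len(q)>2:print(n,lo.round(3),len(q),np.percentile(q[:,0],[5,50,95]).round(4))
p=np.linalg.inv(np.eye(4))
A=b['extrinsics']@np.array([.594,.048,.14,1]);K=b['camera_matrix'];u=K@A[:3]/A[2];u=u.astype(int);print(u)
f=b['frame'][u[1]-50:u[1]+50,u[0]-60:u[0]+60,::-1];cv2.imwrite('pics/b4.png',cv2.resize(f,None,fx=5,fy=5,interpolation=2))
E
```

```text
t12.58 pos [0.5556 0.0468 0.1321] 
R [[-0.998, 0.065, -0.002], [0.065, 0.998, 0.009], [0.003, 0.009, -1.0]] 
q [ 0.08  0.41 -0.01  1.14  0.01  0.14] F [ 0.6  0.6 -1.6] w 0.0609 g 66.6
a 0.12 7 [0.5774 0.5797 0.588 ]
a 0.126 21 [0.5798 0.5885 0.5953]
a 0.132 14 [0.5764 0.5815 0.5886]
a 0.138 20 [0.5761 0.5827 0.5855]
a 0.144 18 [0.5762 0.5833 0.6016]
a 0.15 32 [0.5784 0.582  0.6012]
a 0.156 26 [0.5764 0.5832 0.6008]
a 0.162 20 [0.5754 0.5832 0.6006]
a 0.168 3 [0.5921 0.5934 0.5979]
b 0.12 13 [0.5772 0.5859 0.5963]
b 0.126 28 [0.5782 0.5959 0.5996]
b 0.132 14 [0.5764 0.586  0.5912]
b 0.138 9 [0.5754 0.5831 0.5886]
b 0.144 16 [0.577  0.5863 0.6086]
b 0.15 21 [0.5778 0.5854 0.6049]
b 0.156 31 [0.5766 0.5883 0.6044]
b 0.162 32 [0.5788 0.5908 0.6048]
b 0.168 14 [0.588  0.598  0.6021]
[253 179   1]
```

View pics/b4.png

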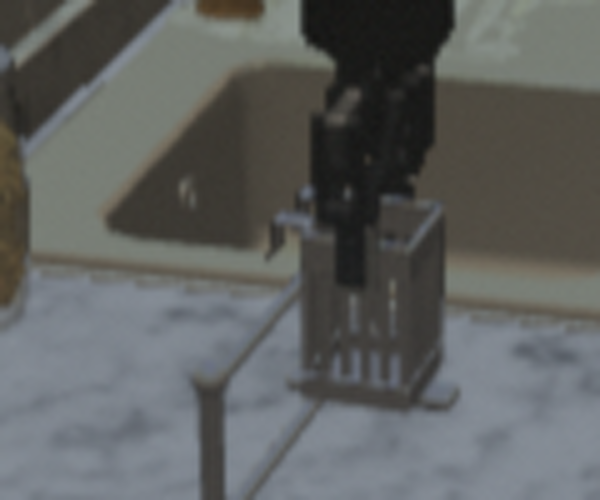

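The side crop shows the hook at (285,230) poised just beyond the bar, which enters behind the drainer at (295,290). I'll nudge +1 mm and lower.

{"name": "send_rows", "arguments": {
  "steps": "-1 0.001 0 -0.005 0 0 0;-1 0 0 -0.005 0 0 0;-1 0 0 -0.005 0 0 0;-1 0 0 -0.003 0 0 0;-1 0 0 0 0 0 0"
}}

```text
clock: 13.1
eef_pos: [0.5569, 0.0467, 0.1135]
tool_rot: [0.033, 0.999, 0.005, -0.001]
ft_force: [-0.5, -0.3, -3.2]
grip_width: 0.0613
grasp_force: 66.6
```

{"name": "send_rows", "arguments": {
  "steps": "-1 0 0 -0.004 0 0 0;-1 0 0 -0.004 0 0 0;-1 0 0 -0.003 0 0 0;-1 0 0 0 0 0 0;-1 0 0 0 0 0 0"
}}

```text
clock: 13.52
eef_pos: [0.5575, 0.0468, 0.1035]
tool_rot: [0.033, 0.999, 0.005, -0.001]
ft_force: [0.8, 0.3, -2.7]
grip_width: 0.0609
grasp_force: 66.6
```

```bash
python3 -c "
from h import *;show()"
```

```text
t13.52 pos [0.5575 0.0468 0.1035] 
R [[-0.998, 0.065, -0.001], [0.065, 0.998, 0.01], [0.002, 0.009, -1.0]] 
q [ 0.08  0.44 -0.05  1.08  0.01  0.14] F [ 0.8  0.3 -2.7] w 0.0609 g 66.6
```

{"name": "send_rows", "arguments": {
  "steps": "-1 0 0 -0.002 0 0 0;-1 0 0 -0.002 0 0 0;-1 0 0 -0.001 0 0 0;-1 0 0 0 0 0 0;-1 0 0 0 0 0 0"
}}

```text
clock: 13.93
eef_pos: [0.5577, 0.0468, 0.0987]
tool_rot: [0.033, 0.999, 0.005, -0.0]
ft_force: [1.3, -0.8, -2.2]
grip_width: 0.061
grasp_force: 66.6
```

{"name": "send_rows", "arguments": {
  "steps": "-1 0 0 -0.001 0 0 0;-1 0 0 -0.0005 0 0 0;-1 0 0 -0.0005 0 0 0;-1 0 0 0 0 0 0;-1 0 0 0 0 0 0"
}}

```text
clock: 14.35
eef_pos: [0.5578, 0.0468, 0.0969]
tool_rot: [0.033, 0.999, 0.005, -0.0]
ft_force: [0.4, 0.4, -0.9]
grip_width: 0.0609
grasp_force: 66.9
```

{"name": "send_rows", "arguments": {
  "steps": "-1 0 0 -0.0005 0 0 0;-1 0 0 -0.0005 0 0 0;-1 0.001 0 0 0 0 0;-1 0.001 0 0 0 0 0;-1 0 0 0 0 0 0"
}}

```text
clock: 14.77
eef_pos: [0.5596, 0.0468, 0.0966]
tool_rot: [0.033, 0.999, 0.005, -0.0]
ft_force: [-4.5, -0.1, 5.2]
grip_width: 0.0611
grasp_force: 67.5
```

```bash
python3 - <<'E'
from h import *
T,o=show();b=snap('side')
f=b['frame'][130:240,190:320,::-1];cv2.imwrite('pics/b5.png',cv2.resize(f,None,fx=5,fy=5,interpolation=2))
P=cloud(b).reshape(-1,3)
m=(P[:,2]>.03)&(P[:,2]<.15)&(P[:,0]>.5)&(P[:,0]<.62)&(abs(P[:,1]-.048)<.045)
Q=P[m];print(np.percentile(Q,[0,1,5,95,99,100],axis=0).round(4).tolist())
E
```

```text
t14.77 pos [0.5596 0.0468 0.0966] 
R [[-0.998, 0.065, -0.0], [0.065, 0.998, 0.01], [0.001, 0.01, -1.0]] 
q [ 0.08  0.45 -0.06  1.06  0.01  0.14] F [-4.5 -0.1  5.2] w 0.0611 g 67.5
[[0.5309, 0.0089, 0.0361], [0.532, 0.0132, 0.0392], [0.5332, 0.0169, 0.0416], [0.5972, 0.0872, 0.1339], [0.6069, 0.092, 0.1461], [0.6094, 0.0929, 0.149]]
```

View pics/b5.png

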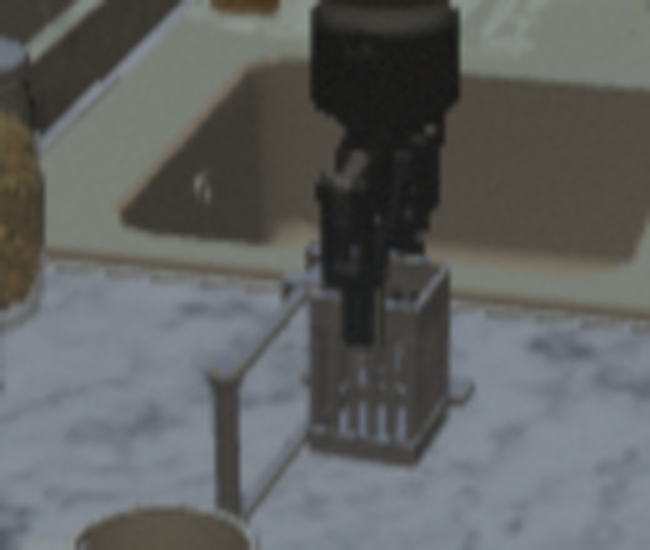

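The strap rests on the bar at (298,285), with contact forces down and against the rail. I'll release and lift straight off.

{"name": "send_rows", "arguments": {
  "steps": "1 0 0 0 0 0 0;1 0 0 0 0 0 0;1 0 0 0 0 0 0;1 0 0 0 0 0 0;1 0 0 0 0 0 0"
}}

```text
clock: 15.23
eef_pos: [0.5598, 0.0468, 0.0956]
tool_rot: [0.033, 0.999, 0.005, -0.0]
ft_force: [-0.6, 0.3, -0.6]
grip_width: 0.085
grasp_force: 0.0
```

{"name": "send_rows", "arguments": {
  "steps": "1 0 0 0.01 0 0 0;1 0 0 0.015 0 0 0;1 0 0 0.02 0 0 0;1 0 0 0.03 0 0 0;1 0 0 0.03 0 0 0"
}}

```text
clock: 15.65
eef_pos: [0.559, 0.0467, 0.2019]
tool_rot: [0.033, 0.999, 0.005, -0.001]
ft_force: [1.2, 0.5, 0.5]
grip_width: 0.0853
grasp_force: 0.0
```

{"name": "send_rows", "arguments": {
  "steps": "1 -0.01 0 0.02 0 0 0;1 -0.02 0 0.01 0 0 0;1 -0.02 0 0 0 0 0;1 -0.02 0 0 0 0 0;1 0 0 0 0 0 0"
}}

```text
clock: 16.07
eef_pos: [0.4866, 0.0467, 0.2321]
tool_rot: [0.032, 0.999, 0.005, -0.001]
ft_force: [-1.1, -0.6, 0.1]
grip_width: 0.0852
grasp_force: 0.0
```

```bash
python3 - <<'E'
from h import *
T,o=show();b=snap('side');a=snap('scene')
d=np.load('s0.npz')
f=np.hstack([cv2.resize(c['frame'][v:v+110,u:u+80,::-1],None,fx=5,fy=5,interpolation=2) for c,u,v in((b,220,140),(a,290,165))])
cv2.imwrite('pics/b6.png',f)
for n,c in(('a',a),('b',b)):
    P=cloud(c).reshape(-1,3)
    m=(P[:,2]>.02)&(P[:,2]<.16)&(P[:,0]>.5)&(P[:,0]<.62)&(abs(P[:,1]-.048)<.035)
    Q=P[m];print(n,np.percentile(Q,[0,1,5,95,99,100],axis=0).round(4).tolist())
    for z in(.06,.08,.1,.12): 
        q=Q[abs(Q[:,2]-z)<.006];print(z,q[:,0].min().round(4))
E
```

```text
t16.07 pos [0.4866 0.0467 0.2321] 
R [[-0.998, 0.065, -0.001], [0.065, 0.998, 0.01], [0.002, 0.009, -1.0]] 
q [ 0.09  0.22 -0.02  1.33  0.01  0.15] F [-1.1 -0.6  0.1] w 0.0852 g 0.0
a [[0.5267, 0.013, 0.0353], [0.5283, 0.014, 0.0391], [0.5297, 0.0152, 0.0424], [0.5902, 0.077, 0.1313], [0.6006, 0.0795, 0.1353], [0.6053, 0.0823, 0.1374]]
0.06 0.5268
0.08 0.5285
0.1 0.5272
0.12 0.5279
b [[0.5319, 0.0134, 0.0359], [0.5325, 0.0152, 0.0385], [0.5342, 0.0175, 0.0407], [0.5956, 0.0808, 0.1303], [0.6063, 0.0822, 0.1335], [0.6095, 0.083, 0.1348]]
0.06 0.5338
0.08 0.5323
0.1 0.5319
0.12 0.5319
```

View pics/b6.png

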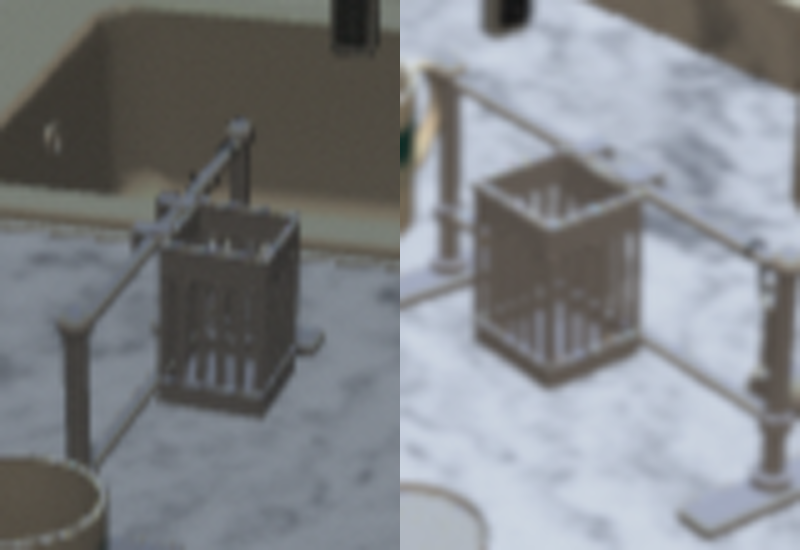

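Both straps lie over the bar, at (150,235) and (170,200) in the left crop and at (600,150) and (640,180) in the right. The base is at about 38 mm, the rim at about 131 mm, and the wall is vertical and at rest with the gripper clear. I'll hand it in.

```bash
python3 -c "
from h import *;print(job_done())"
```

```text
the job is handed in; nothing more can be done
None
```

I stood the drainer on its base and let go of it. I then took it afresh and hung it by both hooks on the top bar, on your side: mouth up, fully down, gripper clear. I handed the job in about 16 s into the 61 s limit, and the judge's result was not shown.

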